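Drop the encoder drum out of the sensor test stand

TASK

Swing the red-handled cam lever of the blue sensor test stand all the way open and leave it open, with the black encoder drum still in its seat. Then take hold of the drum, slide its axle along the slots and lower it out through their open lower ends. Set the drum down gently, without dropping it, with its axle in both orange V saddles of the grey rest, and let go; never let the drum down onto the bench, and leave the engine control unit, the interface box and the screwdriver where they lie.

Things in the scene. Friction and masses are not known exactly. Their poses are not given: they have to be found in the camera images.
- stand: Fixed blue test stand. Origin on the bench under the seated axle; x to its rear (roughly away from the robot), y along the axle, z up. Base 10 mm thick, x -38 to 98, y +-105 mm. Two side plates at y = +-65 to +-79 mm, x -48 to 45, tops z = 168 mm; open above and in front between them. Behind the drum a cross plate and a black box (x 31 to 93 mm) are 60 mm high.
- seat (a point): Axle centre when seated: x 0, y 0, z 130 mm of the stand, axes as the stand's. Both plates have the same L-shaped slot for the 12 mm axle: from the seat, at its rear end, a shelf runs forward (-x) to x = -16 mm, its top rising 2 mm to the front; slot ceiling at z = 142 mm. The axle rests there, not clamped, once the lever is open.
- slot_turn (a point): Point in the slots (y = 0) where they turn straight down: x -25, y 0, z 130 mm of the stand. The drop part is 18 mm wide, x -34 to -16 mm.
- slot_mouth (a point): Middle (y = 0) of the slots' open lower ends: x -25, y 0, z 94 mm of the stand, axes as the stand's. In front of the drop part each plate has a wall, x -48 to -34 mm, that hangs down to z = 94 mm; below it the way to the front (-x) is free.
- lever (a joint): Cam lever, rad: 0 closed (upright), grows as it swings to the stand's rear (+x) and down; stop at 1.8, fully open above 1.5. A U-shaped bail, arms at y = +-86 mm outside the plates. Closed, its two cams block the axle's way along the slots; clear beyond 1.3. Stiff hinge (0.3 N m, about 3 N at the bar), stays where left.
- lever_hinge (a point): Middle (y = 0) of the lever's hinge line, which runs along the stand's y: x -14, y 0, z 154 mm of the stand.
- lever_bar (a point): Middle of the lever's cross bar, on its centre line, 110 mm from the hinge (straight above it at 0 rad). The bar runs along the stand's y and has a round red sleeve 16 mm in diameter, 110 mm long, which can be pinched from above and turns between the fingers. 264 mm above the bench when closed, 129 mm at the stop.
- drum: Loose encoder drum, about 0.45 kg: black rubber cylinder with aluminium ends, 50 mm in diameter, 116 mm long, on a steel axle 12 mm in diameter sticking out 39 mm at each end (194 mm over all). Origin at its centre, y along the axle; it may be turned about y. Starts seated in the stand. Can be gripped from above across its diameter.
- rest: Fixed grey rest, origin on the bench under its middle, z up, y along the axle it takes. Base 90 x 190 x 10 mm. Two posts at y = +-70 to +-82 mm, each with an orange 90 degree V saddle open upwards, 48 mm wide at the top (z = 91 mm), bottom of the V at z = 66.5 mm. Free between the posts down to the base.
- rest_seat (a point): Where the drum's centre lies when its axle is in both saddles: 75 mm above the rest's origin, axes as the rest's. Up to 12 mm off along y still fits.
- ecu: Bystander: engine control unit, flat aluminium box with a black connector, about 175 x 170 x 34 mm, loose. Origin centre of the underside.
- interface: Bystander: black interface box 85 x 125 x 28 mm, loose. Origin centre of the underside.
- screwdriver: Bystander: screwdriver lying on the bench, loose, about 200 mm long, lying along its x.
Things that resemble listed ones, but are neither listed nor needed, are in the scene too. Several things have the shape of the drum; the one meant has the colours described above.

How it is judged:
By the outcome, as a careful person would: the job done as asked, in the order asked, and still so for the second after the job is handed in, with the robot touching nothing.
It also fails if it takes over 70 s, if anything falls off the work surface, if the arm or the gripper's body presses on something with over 40 N, if the wrist force passes 120 N, or if a joint passes its speed limit or range.

ROBOT

A 6-joint arm with a two-finger parallel gripper is mounted at the origin on the work surface. World frame = base frame: x ahead of the robot, y to its left, z up, the work surface at z = 0. Lengths are in m, angles in rad, forces in N, time in s.
With the tool pointing down it reaches from about 0.325 to 0.775 m from the base axis. Payload 5.5 kg.
Tool frame: the origin (TCP) lies midway between the tips of the shut fingers; the grasp point (between the pads) lies 19 mm behind it; z points along the fingers, y is the line along which they close (so a half turn about z gives the same grasp; the last joint's range is limited). The gripper opens to 85 mm and grips with 20 to 120 N. Pads are 22 mm wide; open, the fingers measure 114 mm over their backs; the gripper's body (76 mm by 85 mm) begins 54 mm behind the grasp point. The pads swing forward as they close: fully open they stand 13 mm farther back than shut.
Start: joints at [-1.285, 0.091, 1.231, -0, 1.82, -0.057], TCP at [0.202, -0.565, 0.231] pointing down, gripper open.
Joint ranges: [-2.87, 2.87], [-0.86, 2.18], [0.17, 2.46], [-1.51, 4.65], [0.06, 2.69], [-2.65, 2.65]. Speed limits (rad/s): [2.57, 2.57, 3.01, 3.14, 3.14, 3.14].

INTERFACE

Orientations are given as a 3x3 rotation matrix whose columns are the frame's x, y, z axes.
In Python, from plant import read_state, capture, sign_off gives the robot as it stands. The module is installed in compiled form; this text tells all that it offers.
- The arm moves only by the tool send_rows, never from a script. Its argument "plan" is a list of rows, each an object with "travel": the shift along the tool's x, y, z in units of 60 mm (1.0 is 60 mm), a list of three; "twist": the turn about the tool's z in units of 10 degrees (1.0 is 10 degrees); "jaw": the closure, from -1 (fully open) to 1 (shut), so that 0 is half open. In form: [{"travel": [dx, dy, dz], "twist": twist, "jaw": jaw}, ...]. A call has 1 to 10 rows; each row is the pose to reach, as a shift and turn from the pose commanded when the call began, along the tool's axes at that moment; what a row does not reach only later rows make up. A row lasts 1/8 s, in which the tool goes at most 62.5 mm and 10.7 degrees, less where a joint would pass 70% of its speed; a pose out of reach is approached as far as the arm can. A call with a gripper value outside its range is refused whole. The fingers move at their own pace and stop on an object; "grip_force" is the grip in N (left out, the last holds). Time passes only in rows, so rows that repeat a pose let the fingers close. It gives the time, the measured TCP pose, the force, the opening and the grip force at its end, in the units of the state.
- read_state(): the state, without advancing time (a new reading comes with each control period).
- capture(name): name is "scene" or "top"; returns a dict with "color" (420x560x3 uint8, red, green, blue), "depth" (420x560 float32, m along the optical axis (not along the pixel's ray), 0 where there is no reading), "fovy" (degrees; the focal length in pixels is half the picture's height over the tangent of half this angle, whatever the lens; pixels are square), "cx", "cy" (the principal point, pixels), "k1" (the pictures are not rectified: a ray, as slopes to the right and down, at radius r is drawn at 1 + k1 r^2 times it, then the intrinsics apply), "view" (4x4, takes a point from world to camera coordinates). Camera axes: x right, y down, z forward; pixel columns grow to the right and rows downward; lengths in m; the calibration is good to about 2 mm. A picture is of the moment at which its call begins.
- sign_off(): hands the job in; it is judged then, once.
The state is a dict: "time": time; "joint_pos": joint angles; "joint_velocities": joint speeds; "effort": joint torques, N m; "tcp_pos": TCP position; "tcp_rot": TCP orientation; "force": force on the tool from outside, world axes, zero at the start; "moment": the same for the moment, N m; "width": finger opening in m; "gripper_force": force on a finger pad.
Only numpy, scipy, OpenCV 4.12 (cv2) and the standard library are available. Lean on these libraries where they do the work, as an engineer would, in place of code of your own. Each camera call takes 0.05 s, during which the arm holds its last target. There are 200 camera calls.

## Working session

There is one attempt and no reset: what is moved stays moved. The work goes in short steps, Python scripts to look and compute and a tool call to move; the robot and the scene stay as the last step left them, time stands still between calls to the robot, and variables do not carry over. Pictures are saved under pics/ and viewed, at most 10 in all, crops included, and the job is handed in when it is done.

Besides the shell and the picture viewer there is one more tool, called after "Emit:" as name([rows], argument=value, ...), one row to a line, values as JSON. send_rows: Moves the arm, as the interface text tells. Its arguments: {"type":"object","properties":{"plan":{"type":"array","items":{"type":"object","properties":{"travel":{"type":"array","items":{"type":"number"}},"twist":{"type":"number"},"jaw":{"type":"number"}}}},"grip_force":{"type":"number"}},"required":["plan"]}

```bash
mkdir -p pics; cat > h.py <<'E'
import numpy as np, cv2
from plant import read_state, capture, sign_off
def cam(n):
    c=capture(n); h=c["color"].shape[0]; f=h/2/np.tan(np.radians(c["fovy"])/2)
    c["K"]=np.array([[f,0,c["cx"]],[0,f,c["cy"]],[0,0,1.]]); c["D"]=np.array([c["k1"],0,0,0,0.])
    return c
def ray(c,uv):
    p=cv2.undistortPoints(np.float64(uv).reshape(-1,1,2),c["K"],c["D"])[:,0]
    d=np.c_[p,np.ones(len(p))]; R=c["view"][:3,:3]; t=c["view"][:3,3]
    return -R.T@t, d@R   # d has unit optical z
def plane(c,uv,z):
    o,d=ray(c,uv); return o+d*((z-o[2])/d[:,2])[:,None]
def pts(c):
    h,w=c["depth"].shape; v,u=np.mgrid[:h,:w]
    o,d=ray(c,np.c_[u.ravel(),v.ravel()]); P=o+d*c["depth"].reshape(-1,1)
    P=P.reshape(h,w,3); P[c["depth"]==0]=np.nan; return P
def proj(c,P):
    R=c["view"][:3,:3]; t=c["view"][:3,3]
    return cv2.projectPoints(np.float64(P).reshape(-1,1,3),cv2.Rodrigues(R)[0],t,c["K"],c["D"])[0][:,0]
E
python3 - <<'E'
from h import *
for n in("scene","top"):
    c=cam(n); cv2.imwrite(f"pics/{n}0.png",c["color"][:,:,::-1])
    print(n,c["fovy"],c["k1"],(-c["view"][:3,:3].T@c["view"][:3,3]).round(3),c["view"][2,:3].round(2),(c["depth"]>0).mean())
s=read_state();print(s["tcp_pos"],s["tcp_rot"],s["time"],s["width"])
E
```

```text
scene 50.99275180639164 -0.13040364346047387 [ 0.948 -0.658  0.941] [-0.41  0.59 -0.7 ] 0.9960884353741497
top 42.84385637486951 -0.17385398219602652 [0.352 0.021 1.773] [ 0.1  -0.02 -0.99] 0.9960671768707483
[ 0.20157971 -0.56485604  0.23022601] [[ 9.41827774e-01  3.36095484e-01 -5.18756416e-04]
 [ 3.36095871e-01 -9.41826178e-01  1.73664099e-03]
 [ 9.50988204e-05 -1.80996861e-03 -9.99998357e-01]] 0.1 0.0848819027475023
```

View pics/scene0.png

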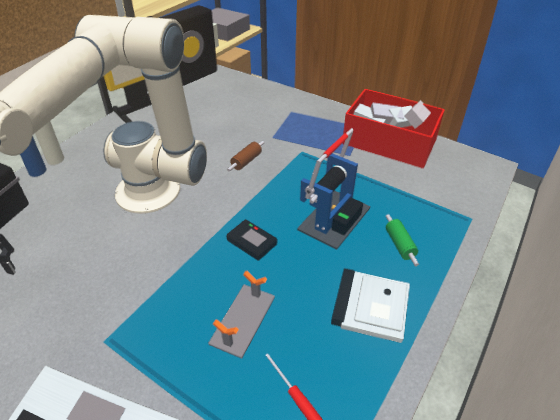

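View pics/top0.png

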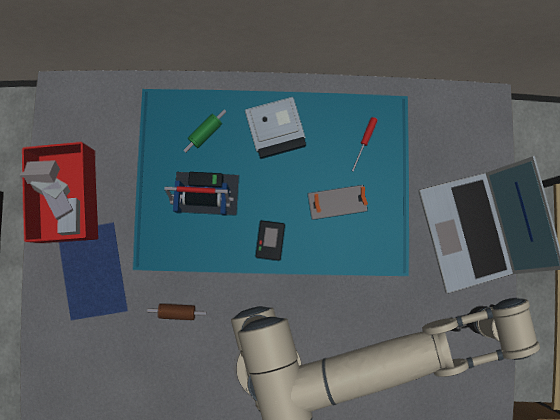

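The top view shows the stand at (205,195) with the black drum at (200,198) and the red bar at about (203,190). The rest is at (338,203), with orange saddles at (316,203) and (362,197). The scene view shows the drum at (330,180), the red bar at (337,143), and the saddles at (226,327) and (255,278).
Things that could be taken for the drum: brown roller, top (177,311); green roller, top (204,130); black drum in the stand, top (200,198). I choose the black one. For the red bar, the lookalikes are the screwdriver at (370,130) and the bin at (60,190).

```bash
cat > m.py <<'E'
from h import *
def mask(c,kind,box):
    hsv=cv2.cvtColor(c["color"],cv2.COLOR_RGB2HSV); H,S,V=[hsv[...,i].astype(int) for i in range(3)]
    m={"red":((H<6)|(H>174))&(S>150)&(V>90),"orange":(H>6)&(H<16)&(S>150)&(V>120),"blue":(H>105)&(H<125)&(S>110)&(V>40)}[kind]
    b=np.zeros_like(m); u0,v0,u1,v1=box; b[v0:v1,u0:u1]=1; return m&b
def axis(P):
    q=P-P.mean(0); w,v=np.linalg.eigh(q.T@q); return v[:,-1]
E
python3 - <<'E'
from m import *
np.set_printoptions(precision=4,suppress=True)
B={"top":{"red":(150,175,245,205),"orange":(300,175,380,225),"blue":(160,165,245,220)},
   "scene":{"red":(315,125,358,165),"orange":(205,265,275,345),"blue":(295,150,362,235)}}
for n in B:
    c=cam(n);P=pts(c)
    for k,b in B[n].items():
        m=mask(c,k,b); q=P[m]; q=q[~np.isnan(q).any(1)]
        print(n,k,m.sum(),"min",np.percentile(q,2,0),"max",np.percentile(q,98,0),"med",np.median(q,0))
        if k=="red":
            q=q[q[:,2]>.2]; a=axis(q); t=(q-q.mean(0))@a; print(" bar",q.mean(0),a,"len",np.ptp(t),"mid",q.mean(0)+a*(t.max()+t.min())/2)
        if k=="orange":
            k_,l=cv2.connectedComponents(m.astype(np.uint8))
            for i in range(1,k_):
                s=P[l==i]
                if len(s)>8: print("  sad",len(s),np.nanmean(s,0),np.nanmin(s,0),np.nanmax(s,0),np.argwhere(l==i).mean(0)[::-1])
        if k=="blue":
            t=q[(q[:,2]>.155)&(q[:,2]<.18)]; print(" tops",len(t),np.median(t,0) if len(t) else 0)
            if len(t)>10:
                _,lab,cen=cv2.kmeans(np.float32(t[:,:2]),2,None,(3,50,1e-5),5,cv2.KMEANS_PP_CENTERS)
                for i in (0,1): print("   plate",(lab==i).sum(),cen[i],cv2.minAreaRect(np.float32(t[lab[:,0]==i][:,:2])))
c=cam("scene");cr=c["color"][115:250,280:380,::-1];cv2.imwrite("pics/crop0.png",cv2.resize(cr,None,fx=4,fy=4,interpolation=2))
E
```

```text
top red 179 min [0.54   0.1695 0.2618] max [0.554  0.2723 0.2758] med [0.5469 0.2191 0.2688]
 bar [0.5469 0.2191 0.2689] [0.0306 0.9994 0.0146] len 0.10630371790939262 mid [0.547  0.221  0.2689]
top orange 117 min [ 0.5116 -0.2992  0.062 ] max [ 0.591  -0.1356  0.0951] med [ 0.5504 -0.2837  0.0815]
  sad 59 [ 0.5645 -0.2926  0.0814] [ 0.5369 -0.3031  0.0603] [ 0.5918 -0.2837  0.0994] [363.5424 195.6271]
  sad 58 [ 0.5385 -0.1421  0.0796] [ 0.5103 -0.1525  0.0149] [ 0.5652 -0.1348  0.0952] [316.7241 202.5862]
top blue 272 min [0.493  0.1421 0.0281] max [0.5848 0.2997 0.1759] med [0.5322 0.1781 0.1681]
 tops 236 [0.5292 0.2852 0.1688]
   plate 115 [0.5304 0.1486] ((0.53608638048172, 0.1485300362110138), (0.013220101594924927, 0.09266523271799088), 89.56390380859375)
   plate 121 [0.5345 0.293 ] ((0.5391407608985901, 0.29292553663253784), (0.015116465277969837, 0.09113648533821106), 87.7013168334961)
scene red 341 min [0.4149 0.1708 0.0052] max [0.5563 0.5914 0.2715] med [0.4624 0.581  0.0859]
 bar [0.5517 0.2209 0.2674] [ 0.0328  0.9994 -0.0051] len 0.10944016882110763 mid [0.5517 0.2212 0.2674]
scene orange 258 min [ 0.5175 -0.3003  0.0552] max [ 0.5929 -0.1357  0.0902] med [ 0.5536 -0.2869  0.0786]
  sad 108 [ 0.5398 -0.1437  0.0788] [ 0.5115 -0.1516  0.0649] [ 0.5684 -0.1327  0.092 ] [254.2222 278.8241]
  sad 150 [ 0.5642 -0.2915  0.0763] [ 0.5322 -0.3019  0.0072] [ 0.5948 -0.2465  0.0912] [224.8667 328.14  ]
scene blue 1353 min [0.4559 0.1413 0.0024] max [0.5878 0.5341 0.1694] med [0.5647 0.2441 0.1229]
 tops 362 [0.5489 0.2823 0.1657]
   plate 182 [0.547  0.2898] ((0.5458076000213623, 0.29281941056251526), (0.021246235817670822, 0.08683959394693375), 89.61526489257812)
   plate 180 [0.5453 0.1474] ((0.5388385057449341, 0.14989128708839417), (0.01961412839591503, 0.09557939320802689), 86.06883239746094)
```

View pics/crop0.png

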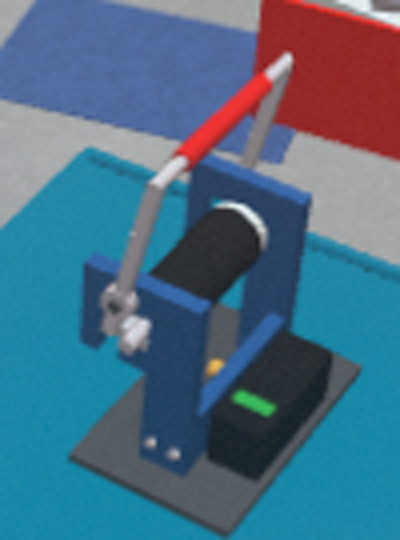

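The crop confirms the choice: a black drum with aluminium ends, inside the blue stand, with the red sleeve of the bail above it. In this picture the lever already leans slightly to the rear. The stand origin is about (0.5405, 0.221) with yaw −1.8°, and the bar is at (0.548, 0.221, 0.262), which is 110 mm from the hinge as it must be. The rest is at (0.5515, −0.217) with yaw +9.8°.

Emit:
send_rows([
  {"travel": [0.4, -0.4, -0.9], "twist": -1, "jaw": -1},
  {"travel": [5.9, -6.24, -1.67], "twist": -6.86, "jaw": -1},
  {"travel": [5.9, -6.24, -1.67], "twist": -6.86, "jaw": -1},
  {"travel": [5.9, -6.24, -1.67], "twist": -6.86, "jaw": -1},
  {"travel": [5.9, -6.24, -1.67], "twist": -6.86, "jaw": -1},
  {"travel": [5.9, -6.24, -1.67], "twist": -6.86, "jaw": -1},
  {"travel": [5.9, -6.24, -1.67], "twist": -6.86, "jaw": -1},
  {"travel": [5.9, -6.24, -1.67], "twist": -6.86, "jaw": -1},
  {"travel": [5.9, -6.24, -1.67], "twist": -6.86, "jaw": -1},
  {"travel": [5.9, -6.24, -1.67], "twist": -6.86, "jaw": -1},
])

```text
time: 1.5
tcp_pos: [0.41, -0.0909, 0.3318]
tcp_rot: [[0.025, 1.0, 0.001], [1.0, -0.025, 0.0], [0.0, 0.001, -1.0]]
force: [-1.0, 0.2, 0.7]
width: 0.0852
gripper_force: 0.0
```

```bash
cat > go.py <<'E'
import sys; from h import *
# go.py x y z yaw_of_tool_y(deg): prints shift in tool units
s=read_state(); R=s["tcp_rot"]; a=[float(v) for v in sys.argv[1:]]
R=np.array(R); th=np.degrees(np.arctan2(R[1,1],R[0,1]))
print("t",round(s["time"],2),"tcp",np.round(s["tcp_pos"],4),"yaw_y",round(th,2),"F",np.round(s["force"],1),"w",round(s["width"],4),"q",np.round(s["joint_pos"],2))
for i in range(0,len(a),4):
    print("travel",np.round(R.T@(np.array(a[i:i+3])-s["tcp_pos"])/.06,3),"twist",round(-(a[i+3]-th)/10,3))
E
python3 go.py .548 .221 .33 -1.8
```

```text
t 1.5 tcp [ 0.41   -0.0909  0.3318] yaw_y -1.43 F [-1.   0.2  0.7] w 0.0852 q [-0.3  -0.34  1.45  0.    2.04 -0.27]
travel [5.255 2.17  0.034] twist 0.037
```

Emit:
send_rows([
  {"travel": [5.26, 2.17, 0.03], "twist": 0.04, "jaw": -1},
  {"travel": [5.26, 2.17, 0.03], "twist": 0.04, "jaw": -1},
  {"travel": [5.26, 2.17, 0.03], "twist": 0.04, "jaw": -1},
  {"travel": [5.26, 2.17, 0.03], "twist": 0.04, "jaw": -1},
  {"travel": [5.26, 2.17, 0.03], "twist": 0.04, "jaw": -1},
  {"travel": [5.26, 2.17, 0.03], "twist": 0.04, "jaw": -1},
  {"travel": [5.26, 2.17, 0.03], "twist": 0.04, "jaw": -1},
  {"travel": [5.26, 2.17, 0.75], "twist": 0.04, "jaw": -1},
  {"travel": [5.26, 2.17, 1.48], "twist": 0.04, "jaw": -1},
  {"travel": [5.26, 2.17, 1.48], "twist": 0.04, "jaw": -1},
])

```text
time: 2.75
tcp_pos: [0.5475, 0.2155, 0.2381]
tcp_rot: [[0.04, 0.999, -0.008], [0.999, -0.04, -0.003], [-0.004, -0.008, -1.0]]
force: [-0.6, -0.5, -0.0]
width: 0.0855
gripper_force: 0.0
```

Emit:
send_rows([
  {"travel": [0, 0, 0], "twist": 0, "jaw": 1},
  {"travel": [0, 0, 0], "twist": 0, "jaw": 1},
  {"travel": [0, 0, 0], "twist": 0, "jaw": 1},
  {"travel": [0, 0, 0], "twist": 0, "jaw": 1},
  {"travel": [0, 0, 0], "twist": 0, "jaw": 1},
  {"travel": [0, 0, 0], "twist": 0, "jaw": 1},
], grip_force=25)

```text
time: 3.5
tcp_pos: [0.5493, 0.2181, 0.2438]
tcp_rot: [[0.038, 0.999, 0.002], [0.999, -0.038, 0.001], [0.001, 0.002, -1.0]]
force: [-0.3, -0.3, 6.5]
width: 0.0152
gripper_force: 24.6
```

```bash
python3 go.py .548 .221 .243 -1.8
```

```text
t 3.5 tcp [0.5493 0.2181 0.2438] yaw_y -2.15 F [-0.3 -0.3  6.5] w 0.0152 q [ 0.32  0.07  1.23 -0.    1.84  0.36]
travel [ 0.048 -0.024  0.014] twist -0.035
```

Emit:
send_rows([
  {"travel": [0, 0.27, 0.08], "twist": 0, "jaw": 1},
  {"travel": [0, 0.52, 0.19], "twist": 0, "jaw": 1},
  {"travel": [0, 0.75, 0.34], "twist": 0, "jaw": 1},
  {"travel": [0, 0.96, 0.52], "twist": 0, "jaw": 1},
  {"travel": [0, 1.13, 0.73], "twist": 0, "jaw": 1},
])

```text
time: 4.12
tcp_pos: [0.6176, 0.2158, 0.1978]
tcp_rot: [[0.037, 0.999, -0.0], [0.999, -0.037, 0.001], [0.001, -0.0, -1.0]]
force: [-2.7, 3.3, 2.5]
width: 0.0149
gripper_force: 26.6
```

Emit:
send_rows([
  {"travel": [0, 0.15, 0.24], "twist": 0, "jaw": 1},
  {"travel": [0, 0.25, 0.49], "twist": 0, "jaw": 1},
  {"travel": [0, 0.32, 0.76], "twist": 0, "jaw": 1},
  {"travel": [0, 0.345, 1.03], "twist": 0, "jaw": 1},
  {"travel": [0, 0.335, 1.27], "twist": 0, "jaw": 1},
  {"travel": [0, 0.335, 1.27], "twist": 0, "jaw": 1},
])

```text
time: 4.88
tcp_pos: [0.6347, 0.2148, 0.1191]
tcp_rot: [[0.037, 0.999, -0.007], [0.999, -0.037, -0.001], [-0.001, -0.007, -1.0]]
force: [-8.8, 3.3, -1.1]
width: 0.0153
gripper_force: 24.4
```

```bash
python3 go.py; python3 - <<'E'
from m import *
np.set_printoptions(precision=4,suppress=True)
c=cam("scene");cv2.imwrite("pics/s1.png",cv2.resize(c["color"][100:260,260:440,::-1],None,fx=3.5,fy=3.5))
E
```

```text
t 4.88 tcp [0.6347 0.2148 0.1191] yaw_y -2.12 F [-8.8  3.3 -1.1] w 0.0153 q [0.28 0.29 1.2  0.   1.65 0.31]
```

View pics/s1.png

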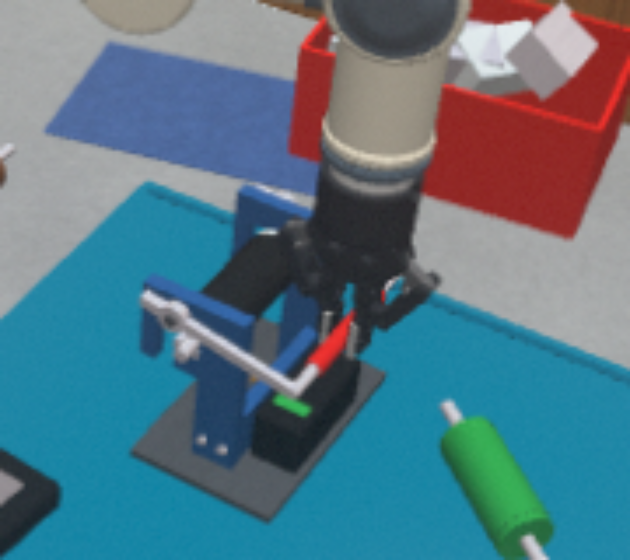

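The crop shows the lever swung rearward to about 1.7 rad, pinched between the fingers at crop pixel (335,340), with the drum still seated. I'll release it and rise.

Emit:
send_rows([
  {"travel": [0, 0, 0], "twist": 0, "jaw": 0},
  {"travel": [0, 0, 0], "twist": 0, "jaw": 0},
  {"travel": [0, 0, 0], "twist": 0, "jaw": 0},
  {"travel": [0, 0, -0.8], "twist": 0, "jaw": -0.2},
  {"travel": [0, 0, -1.8], "twist": 0, "jaw": -1},
  {"travel": [0, 0, -2.3], "twist": 0, "jaw": -1},
  {"travel": [0, 0, -2.3], "twist": 0, "jaw": -1},
])

```text
time: 5.8
tcp_pos: [0.6381, 0.2147, 0.2652]
tcp_rot: [[0.038, 0.999, 0.008], [0.999, -0.038, 0.002], [0.002, 0.008, -1.0]]
force: [0.7, 0.5, -0.3]
width: 0.0855
gripper_force: 0.0
```

```bash
python3 - <<'E'
from m import *
np.set_printoptions(precision=4,suppress=True)
o=np.array([.5405,.221]);a=np.radians(-1.9);ex=np.array([np.cos(a),np.sin(a)]);ey=np.array([-ex[1],ex[0]])
for n in("top","scene"):
    c=cam(n);P=pts(c);q=P.reshape(-1,3);col=c["color"].reshape(-1,3).astype(int)
    L=np.c_[(q[:,:2]-o)@ex,(q[:,:2]-o)@ey,q[:,2]]
    k=(abs(L[:,1])<.05)&(L[:,0]>-.04)&(L[:,0]<.03)&(L[:,2]>.11)&(L[:,2]<.17)
    D=L[k]; x,z=D[:,0],D[:,2]
    # circle fit of known radius
    from scipy.optimize import least_squares
    r=least_squares(lambda p:np.hypot(x-p[0]-p[2]*D[:,1],z-p[1])-.025,[0,.13,0],loss="soft_l1",f_scale=.002)
    print(n,k.sum(),"drum x,z in guess stand, slope",r.x,"res",np.median(abs(r.fun)),"world",o+ex*r.x[0])
    # aluminium ends/ drum extents
    dk=k&(col.sum(1)<150); print(" dark y",np.percentile(L[dk][:,1],[1,50,99]))
    m=mask(c,"red",(150,165,245,225) if n=="top" else (320,150,375,225)).ravel()
    R=q[m];R=R[(R[:,2]>.08)&(R[:,0]>.5)&(R[:,1]<.32)]
    print(" bar",len(R),np.nanmean(R,0),np.nanmin(R,0),np.nanmax(R,0))
    for s in(-1,1):
        t=L[(abs(L[:,1]-s*.072)<.02)&(abs(L[:,2]-.168)<.006)&(abs(L[:,0])<.07)]
        print(" plate",s,len(t),np.percentile(t,[2,50,98],axis=0).tolist())
E
python3 go.py .5405 .221 .26 -1.9 .5405 .221 .111 -1.9
```

```text
top 213 drum x,z in guess stand, slope [-0.0015  0.1308  0.0028] res 0.001980858432884487 world [0.539  0.2211]
 dark y [-0.0434  0.0167  0.0473]
 bar 48 [0.6329 0.222  0.1414] [0.6273 0.1641 0.1332] [0.6384 0.2706 0.1514]
 plate -1 18 [[-0.016256695773742905, -0.08906613769770362, 0.16302706313228446], [0.031263923915544826, -0.07807561822057127, 0.16972936016807993], [0.04381951628851594, -0.07424850123190582, 0.1733752164753593]]
 plate 1 40 [[-0.044695067715879604, 0.06501106509617458, 0.16202968597344725], [-0.02166949917369456, 0.08424385593715157, 0.16661710783995132], [0.04204639964510878, 0.09131445821892897, 0.1727223828734162]]
scene 393 drum x,z in guess stand, slope [ 0.0018  0.1289 -0.0382] res 0.0010249633486738748 world [0.5423 0.2209]
 dark y [-0.0398  0.0021  0.0456]
 bar 146 [0.6374 0.2164 0.1388] [0.6279 0.161  0.1284] [0.6441 0.2728 0.1439]
 plate -1 198 [[-0.04339016236353981, -0.08862479073772377, 0.1622809150886126], [-0.005053306700832283, -0.0740813977172339, 0.16660493992741499], [0.04637255802588641, -0.0626785701504092, 0.17030918625507674]]
 plate 1 158 [[-0.04692550521925664, 0.06330086138548516, 0.16234707911105742], [-0.003284766887958182, 0.07119032311430365, 0.16692686525825673], [0.04462580284855483, 0.08803290426183381, 0.17098172159887864]]
t 5.9 tcp [0.6371 0.2145 0.2598] yaw_y -2.18 F [-0.2  0.4 -1.5] w 0.0856 q [ 0.27  0.3   0.94 -0.    1.9   0.31]
travel [ 0.048 -1.612 -0.003] twist -0.028
travel [ 0.048 -1.612  2.48 ] twist -0.028
```

Emit:
send_rows([
  {"travel": [0.05, -0.8, 0], "twist": -0.03, "jaw": -1},
  {"travel": [0.05, -1.61, 0], "twist": -0.03, "jaw": -1},
  {"travel": [0.05, -1.61, 0], "twist": -0.03, "jaw": -1},
  {"travel": [0.05, -1.61, 0], "twist": -0.03, "jaw": -1},
  {"travel": [0.05, -1.61, 0.8], "twist": -0.03, "jaw": -1},
  {"travel": [0.05, -1.61, 1.6], "twist": -0.03, "jaw": -1},
  {"travel": [0.05, -1.61, 2.1], "twist": -0.03, "jaw": -1},
  {"travel": [0.05, -1.61, 2.48], "twist": -0.03, "jaw": -1},
  {"travel": [0.05, -1.61, 2.48], "twist": -0.03, "jaw": -1},
  {"travel": [0.05, -1.61, 2.48], "twist": -0.03, "jaw": -1},
])

```text
time: 7.15
tcp_pos: [0.5414, 0.2212, 0.1126]
tcp_rot: [[0.033, 0.999, 0.001], [0.999, -0.033, 0.0], [0.0, 0.001, -1.0]]
force: [0.9, -0.2, 0.8]
width: 0.0854
gripper_force: 0.0
```

Emit:
send_rows([
  {"travel": [0, 0, 0], "twist": 0, "jaw": 1},
  {"travel": [0, 0, 0], "twist": 0, "jaw": 1},
  {"travel": [0, 0, 0], "twist": 0, "jaw": 1},
  {"travel": [0, 0, 0], "twist": 0, "jaw": 1},
  {"travel": [0, 0, 0], "twist": 0, "jaw": 1},
  {"travel": [0, 0, 0], "twist": 0, "jaw": 1},
], grip_force=50)

```text
time: 7.9
tcp_pos: [0.5411, 0.2215, 0.1133]
tcp_rot: [[0.032, 0.999, 0.002], [0.999, -0.032, 0.001], [0.001, 0.002, -1.0]]
force: [0.8, 0.7, 5.6]
width: 0.0484
gripper_force: 51.8
```

```bash
python3 go.py .5405 .221 .111 -1.9; python3 - <<'E'
from h import *
c=cam("scene");cv2.imwrite("pics/s2.png",cv2.resize(c["color"][110:250,270:400,::-1],None,fx=4,fy=4))
E
```

```text
t 7.9 tcp [0.5411 0.2215 0.1133] yaw_y -1.85 F [0.8 0.7 5.6] w 0.0484 q [ 0.33  0.06  1.48 -0.    1.61  0.36]
travel [-0.009 -0.01   0.039] twist 0.005
```

View pics/s2.png

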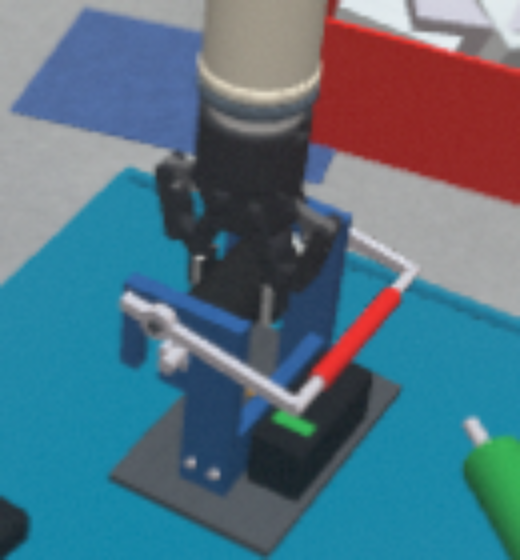

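The crop shows the fingers holding the drum across its diameter between the plates, at crop pixel (240,285). The bail is open and the red bar is at (355,335). Next I lift about 4 mm and feel for the weight.

Emit:
send_rows([
  {"travel": [0, 0, -0.03], "twist": 0, "jaw": 1},
  {"travel": [0, 0, -0.07], "twist": 0, "jaw": 1},
  {"travel": [0, 0, -0.07], "twist": 0, "jaw": 1},
])

```text
time: 8.32
tcp_pos: [0.5399, 0.2211, 0.115]
tcp_rot: [[0.032, 0.999, -0.002], [0.999, -0.032, -0.001], [-0.001, -0.002, -1.0]]
force: [0.7, -0.1, -3.7]
width: 0.0484
gripper_force: 52.1
```

Emit:
send_rows([
  {"travel": [0, -0.08, 0], "twist": 0, "jaw": 1},
  {"travel": [0, -0.16, 0], "twist": 0, "jaw": 1},
  {"travel": [0, -0.24, 0], "twist": 0, "jaw": 1},
  {"travel": [0, -0.24, 0], "twist": 0, "jaw": 1},
])

```text
time: 8.82
tcp_pos: [0.5257, 0.2218, 0.1162]
tcp_rot: [[0.032, 0.999, 0.0], [0.999, -0.032, 0.0], [0.0, 0.0, -1.0]]
force: [-0.4, 0.1, -3.7]
width: 0.0484
gripper_force: 52.2
```

Emit:
send_rows([
  {"travel": [0, -0.09, 0], "twist": 0, "jaw": 1},
  {"travel": [0, -0.17, 0], "twist": 0, "jaw": 1},
  {"travel": [0, -0.17, 0], "twist": 0, "jaw": 1},
])

```text
time: 9.2
tcp_pos: [0.5156, 0.2222, 0.1162]
tcp_rot: [[0.032, 0.999, 0.0], [0.999, -0.032, 0.0], [0.0, 0.0, -1.0]]
force: [-0.7, 0.2, -4.1]
width: 0.0487
gripper_force: 52.3
```

Emit:
send_rows([
  {"travel": [0, -0.03, 0], "twist": 0, "jaw": 1},
  {"travel": [0, -0.06, 0], "twist": 0, "jaw": 1},
  {"travel": [0, -0.06, 0], "twist": 0, "jaw": 1},
])

```text
time: 9.57
tcp_pos: [0.5128, 0.2222, 0.1161]
tcp_rot: [[0.033, 0.999, 0.001], [0.999, -0.033, 0.0], [0.0, 0.001, -1.0]]
force: [3.7, -0.0, -4.7]
width: 0.0486
gripper_force: 52.6
```

Emit:
send_rows([
  {"travel": [0, 0.055, 0], "twist": 0, "jaw": 1},
  {"travel": [0, 0.055, 0.1], "twist": 0, "jaw": 1},
  {"travel": [0, 0.055, 0.2], "twist": 0, "jaw": 1},
  {"travel": [0, 0.055, 0.3], "twist": 0, "jaw": 1},
  {"travel": [0, 0.055, 0.3], "twist": 0, "jaw": 1},
])

```text
time: 10.2
tcp_pos: [0.515, 0.2219, 0.097]
tcp_rot: [[0.032, 0.999, -0.002], [0.999, -0.032, -0.001], [-0.001, -0.002, -1.0]]
force: [0.0, 0.0, -3.0]
width: 0.0485
gripper_force: 52.8
```

Emit:
send_rows([
  {"travel": [0, 0, 0.12], "twist": 0, "jaw": 1},
  {"travel": [0, 0, 0.24], "twist": 0, "jaw": 1},
  {"travel": [0, 0, 0.36], "twist": 0, "jaw": 1},
  {"travel": [0, 0, 0.5], "twist": 0, "jaw": 1},
  {"travel": [0, 0, 0.63], "twist": 0, "jaw": 1},
  {"travel": [0, 0, 0.63], "twist": 0, "jaw": 1},
])

```text
time: 10.95
tcp_pos: [0.515, 0.2219, 0.0591]
tcp_rot: [[0.032, 0.999, -0.002], [0.999, -0.032, -0.001], [-0.001, -0.002, -1.0]]
force: [0.0, 0.2, -3.6]
width: 0.0487
gripper_force: 52.8
```

```bash
python3 go.py .435 .225 .061 -1.9; python3 - <<'E'
from h import *
c=cam("scene");cv2.imwrite("pics/s3.png",cv2.resize(c["color"][110:250,270:400,::-1],None,fx=4,fy=4))
E
```

```text
t 10.95 tcp [0.515  0.2219 0.0591] yaw_y -1.86 F [ 0.   0.2 -3.6] w 0.0487 q [ 0.35  0.02  1.61 -0.    1.51  0.38]
travel [ 0.009 -1.335 -0.029] twist 0.004
```

View pics/s3.png

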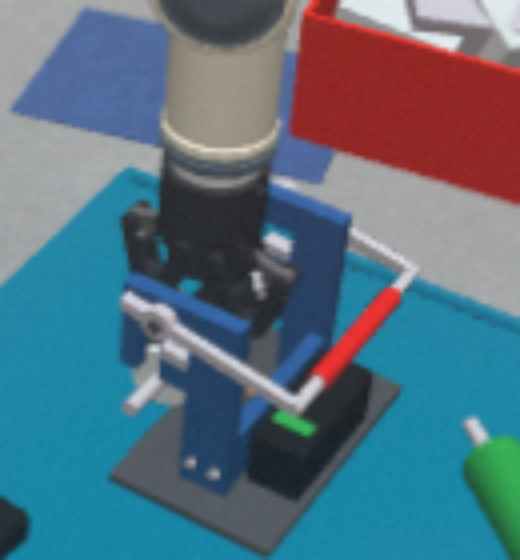

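The crop shows the axle end at (140,395), below the front wall's lower end and free to come forward. The lever is still open.

Emit:
send_rows([
  {"travel": [0, -0.25, 0], "twist": 0, "jaw": 1},
  {"travel": [0, -0.6, 0], "twist": 0, "jaw": 1},
  {"travel": [0, -1.0, 0], "twist": 0, "jaw": 1},
  {"travel": [0, -1.34, 0], "twist": 0, "jaw": 1},
  {"travel": [0, -1.34, 0], "twist": 0, "jaw": 1},
  {"travel": [0, -1.34, -0.6], "twist": 0, "jaw": 1},
  {"travel": [0, -1.34, -1.3], "twist": 0, "jaw": 1},
  {"travel": [0, -1.34, -1.7], "twist": 0, "jaw": 1},
  {"travel": [0, -1.34, -1.7], "twist": 0, "jaw": 1},
])

```text
time: 12.12
tcp_pos: [0.4368, 0.2252, 0.1651]
tcp_rot: [[0.033, 0.999, 0.005], [0.999, -0.033, 0.002], [0.002, 0.005, -1.0]]
force: [0.5, 0.9, -4.3]
width: 0.0487
gripper_force: 53.6
```

```bash
python3 go.py .5515 -.217 .16 9.8; python3 - <<'E'
from m import *
np.set_printoptions(precision=4,suppress=True)
# saddles: centroid via rays and depth, both views; drum axle tips y-centre
for n,b in(("top",(300,175,380,225)),("scene",(205,265,275,345))):
    c=cam(n);P=pts(c);m=mask(c,"orange",b);k,l=cv2.connectedComponents(m.astype(np.uint8))
    C=[]
    for i in range(1,k):
        s=P[l==i]; s=s[(s[:,2]>.05)&(s[:,2]<.1)]
        if len(s)<20: continue
        hi=s[s[:,2]>.078]; 
        mid=(s.min(0)+s.max(0))/2; C.append(mid); print(n,"mid",mid,"ext",np.ptp(s,axis=0),"mean",s.mean(0))
    C=np.array(C);d=C[0]-C[1];d*=np.sign(d[1]);print("  centre",C.mean(0),"yaw",np.degrees(np.arctan2(-d[0],d[1])),"dist",np.hypot(*d[:2]))
c=cam("top");P=pts(c);t=np.array(read_state()["tcp_pos"]);z=t[2]+.0175
k=(abs(P[...,0]-t[0])<.012)&(abs(P[...,2]-z)<.012)&(abs(P[...,1]-t[1])<.13)&(abs(P[...,1]-t[1])>.05)
q=P[k];y=q[:,1]-t[1];print("axle ends rel TCP y",y.min(),y.max(),"x",np.median(q[y<0],0)-t,np.median(q[y>0],0)-t,len(q))
E
```

```text
t 12.12 tcp [0.4368 0.2252 0.1651] yaw_y -1.87 F [ 0.5  0.9 -4.3] w 0.0487 q [ 0.41 -0.21  1.64 -0.    1.71  0.44]
travel [-7.303  2.151  0.079] twist -1.167
top mid [ 0.5642 -0.2922  0.0809] ext [0.0566 0.0182 0.0361] mean [ 0.5645 -0.2926  0.0813]
top mid [ 0.5379 -0.1436  0.0787] ext [0.0554 0.0166 0.0371] mean [ 0.5378 -0.1422  0.0815]
  centre [ 0.5511 -0.2179  0.0798] yaw 10.021933320393309 dist 0.15086444641925192
scene mid [ 0.5399 -0.1418  0.0783] ext [0.056  0.0196 0.0299] mean [ 0.5395 -0.1435  0.0786]
scene mid [ 0.5663 -0.2928  0.0747] ext [0.0565 0.02   0.036 ] mean [ 0.5651 -0.2927  0.0787]
  centre [ 0.5531 -0.2173  0.0765] yaw 9.904464003876738 dist 0.1532879125791842
axle ends rel TCP y -0.10008593160062507 -0.06076434476660472 x [-0.0029 -0.0788  0.0236] [nan nan nan] 60
  return _methods._mean(a, axis=axis, dtype=dtype,
  ret = um.true_divide(
```

Emit:
send_rows([
  {"travel": [-0.8, 0, 0], "twist": 0, "jaw": 1},
  {"travel": [-1.7, 0.2, 0], "twist": -0.2, "jaw": 1},
  {"travel": [-2.6, 0.5, 0.02], "twist": -0.4, "jaw": 1},
  {"travel": [-3.5, 0.8, 0.04], "twist": -0.6, "jaw": 1},
  {"travel": [-4.4, 1.1, 0.06], "twist": -0.8, "jaw": 1},
  {"travel": [-5.3, 1.4, 0.08], "twist": -1.0, "jaw": 1},
  {"travel": [-6.2, 1.75, 0.08], "twist": -1.18, "jaw": 1},
  {"travel": [-6.9, 2.0, 0.08], "twist": -1.18, "jaw": 1},
  {"travel": [-7.3, 2.15, 0.08], "twist": -1.18, "jaw": 1},
  {"travel": [-7.3, 2.15, 0.08], "twist": -1.18, "jaw": 1},
])

```text
time: 13.52
tcp_pos: [0.5492, -0.2188, 0.1545]
tcp_rot: [[-0.17, 0.985, -0.004], [0.985, 0.17, 0.002], [0.002, -0.004, -1.0]]
force: [-0.5, -0.4, -3.4]
width: 0.0482
gripper_force: 53.4
```

```bash
python3 go.py .552 -.2175 .08 9.95 .552 -.2175 .0574 9.95; python3 - <<'E'
from h import *
c=cam("scene");cv2.imwrite("pics/s4.png",cv2.resize(c["color"][190:370,170:330,::-1],None,fx=3.3,fy=3.3))
E
```

```text
t 13.53 tcp [ 0.5492 -0.2188  0.1545] yaw_y 9.79 F [-0.5 -0.4 -3.4] w 0.0482 q [-0.44  0.07  1.39 -0.    1.69 -0.61]
travel [0.01  0.054 1.242] twist -0.016
travel [0.01  0.055 1.618] twist -0.016
```

View pics/s4.png

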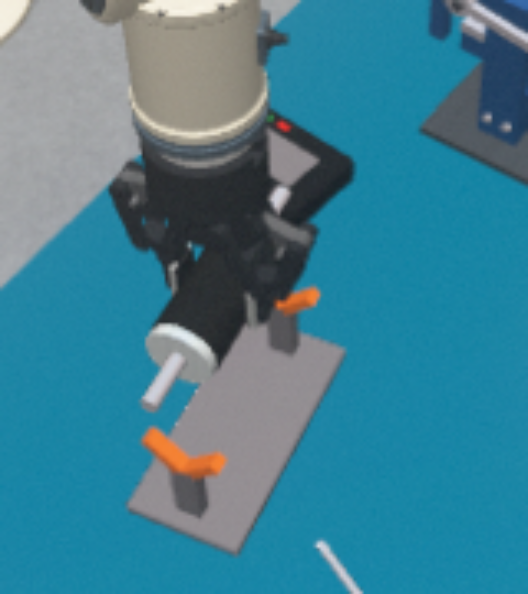

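The crop shows the held drum above the rest, with the axle along the saddles at crop pixels (185,455) and (298,300). I lower it in stages.

Emit:
send_rows([
  {"travel": [0, 0, 0.3], "twist": 0, "jaw": 1},
  {"travel": [0, 0, 0.7], "twist": 0, "jaw": 1},
  {"travel": [0, 0, 1.0], "twist": 0, "jaw": 1},
  {"travel": [0, 0, 1.15], "twist": 0, "jaw": 1},
  {"travel": [0, 0, 1.15], "twist": 0, "jaw": 1},
  {"travel": [0, 0, 1.15], "twist": 0, "jaw": 1},
])

```text
time: 14.32
tcp_pos: [0.5505, -0.2174, 0.0896]
tcp_rot: [[-0.173, 0.985, 0.002], [0.985, 0.173, -0.001], [-0.001, 0.002, -1.0]]
force: [1.4, 0.1, -3.5]
width: 0.0487
gripper_force: 53.5
```

```bash
python3 go.py .552 -.2175 .0574 9.95; python3 - <<'E'
from m import *
np.set_printoptions(precision=4,suppress=True)
c=cam("top");P=pts(c);s=read_state();t=np.array(s["tcp_pos"]);R=np.array(s["tcp_rot"])
L=(P-t)@R  # tool x = along axle
k=(abs(L[...,1])<.015)&(L[...,2]<-.010)&(L[...,2]>-.035)&(abs(L[...,0])>.06)&(abs(L[...,0])<.11)
q=L[k]
for sg in(-1,1):
    w=q[np.sign(q[:,0])==sg]
    if len(w): print(sg,len(w),np.median(w,0),w.min(0),w.max(0))
E
```

```text
t 14.32 tcp [ 0.5505 -0.2174  0.0896] yaw_y 9.95 F [ 1.4  0.1 -3.5] w 0.0487 q [-0.43  0.09  1.49  0.    1.57 -0.61]
travel [-0.005  0.024  0.537] twist -0.0
1 46 [ 0.0784 -0.0027 -0.0216] [ 0.0602 -0.0082 -0.0317] [ 0.0977  0.0032 -0.0127]
```

Emit:
send_rows([
  {"travel": [0, 0.02, 0.15], "twist": 0, "jaw": 1},
  {"travel": [0, 0.02, 0.3], "twist": 0, "jaw": 1},
  {"travel": [0, 0.02, 0.43], "twist": 0, "jaw": 1},
  {"travel": [0, 0.02, 0.43], "twist": 0, "jaw": 1},
  {"travel": [0, 0.02, 0.43], "twist": 0, "jaw": 1},
])

```text
time: 15.0
tcp_pos: [0.5511, -0.2171, 0.0627]
tcp_rot: [[-0.173, 0.985, -0.0], [0.985, 0.173, 0.0], [0.0, -0.0, -1.0]]
force: [-0.2, -0.2, -4.6]
width: 0.0489
gripper_force: 53.6
```

Emit:
send_rows([
  {"travel": [0, 0, 0.03], "twist": 0, "jaw": 1},
  {"travel": [0, 0, 0.06], "twist": 0, "jaw": 1},
  {"travel": [0, 0, 0.06], "twist": 0, "jaw": 1},
])

```text
time: 15.38
tcp_pos: [0.5516, -0.2171, 0.0595]
tcp_rot: [[-0.173, 0.985, 0.001], [0.985, 0.173, -0.0], [-0.001, 0.001, -1.0]]
force: [1.7, 0.2, -2.3]
width: 0.0486
gripper_force: 53.8
```

Emit:
send_rows([
  {"travel": [0, 0, 0.02], "twist": 0, "jaw": 1},
  {"travel": [0, 0, 0.035], "twist": 0, "jaw": 1},
  {"travel": [0, 0, 0.035], "twist": 0, "jaw": 1},
])

```text
time: 15.75
tcp_pos: [0.5523, -0.2172, 0.0587]
tcp_rot: [[-0.173, 0.985, 0.003], [0.985, 0.173, -0.001], [-0.001, 0.003, -1.0]]
force: [2.4, 1.4, 5.5]
width: 0.0484
gripper_force: 54.3
```

Emit:
send_rows([
  {"travel": [0, 0.02, 0], "twist": 0, "jaw": 1},
  {"travel": [0, 0.02, 0], "twist": 0, "jaw": 0},
  {"travel": [0, 0.02, 0], "twist": 0, "jaw": -0.5},
  {"travel": [0, 0.02, 0], "twist": 0, "jaw": -1},
  {"travel": [0, 0.02, 0], "twist": 0, "jaw": -1},
  {"travel": [0, 0.02, 0], "twist": 0, "jaw": -1},
], grip_force=20)

```text
time: 16.5
tcp_pos: [0.5522, -0.2168, 0.0566]
tcp_rot: [[-0.173, 0.985, -0.001], [0.985, 0.173, 0.0], [0.0, -0.0, -1.0]]
force: [0.2, -0.9, 0.3]
width: 0.0856
gripper_force: 0.0
```

Emit:
send_rows([
  {"travel": [0, 0, -0.3], "twist": 0, "jaw": -1},
  {"travel": [0, 0, -0.9], "twist": 0, "jaw": -1},
  {"travel": [0, 0, -1.8], "twist": 0, "jaw": -1},
  {"travel": [0, 0, -2.6], "twist": 0, "jaw": -1},
  {"travel": [-0.4, -1.5, -3], "twist": 0, "jaw": -1},
  {"travel": [-0.4, -1.8, -3], "twist": 0, "jaw": -1},
  {"travel": [-0.4, -1.8, -3], "twist": 0, "jaw": -1},
  {"travel": [-0.4, -1.8, -3], "twist": 0, "jaw": -1},
])

```text
time: 17.5
tcp_pos: [0.4504, -0.2591, 0.238]
tcp_rot: [[-0.172, 0.985, 0.002], [0.985, 0.172, -0.001], [-0.001, 0.002, -1.0]]
force: [-0.1, -0.2, 0.1]
width: 0.0858
gripper_force: 0.0
```

```bash
python3 go.py; python3 - <<'E'
from m import *
np.set_printoptions(precision=4,suppress=True)
from scipy.optimize import least_squares
o=np.array([.552,-.2175]);a=np.radians(9.95);ex=np.array([np.cos(a),np.sin(a)]);ey=np.array([-ex[1],ex[0]])
for n in("top","scene"):
    c=cam(n);q=pts(c).reshape(-1,3);L=np.c_[(q[:,:2]-o)@ex,(q[:,:2]-o)@ey,q[:,2]]
    D=L[(abs(L[:,1])<.05)&(abs(L[:,0])<.03)&(L[:,2]>.06)&(L[:,2]<.13)]
    r=least_squares(lambda p:np.hypot(D[:,0]-p[0]-p[2]*D[:,1],D[:,2]-p[1]-p[3]*D[:,1])-.025,[0,.075,0,0],loss="soft_l1",f_scale=.002)
    print(n,len(D),"drum x,z,slopes",r.x)
    m=mask(c,"red",(150,165,245,225) if n=="top" else (320,150,375,225)).ravel()
    R=q[m];R=R[(R[:,2]>.08)&(R[:,0]>.5)&(R[:,1]<.32)];print(" bar",np.nanmean(R,0))
c=cam("scene");cv2.imwrite("pics/s5.png",cv2.resize(c["color"][120:370,180:440,::-1],None,fx=2.3,fy=2.3))
E
```

```text
t 17.5 tcp [ 0.4504 -0.2591  0.238 ] yaw_y 9.92 F [-0.1 -0.2  0.1] w 0.0858 q [-0.59 -0.13  1.43  0.    1.83 -0.76]
top 482 drum x,z,slopes [-0.0015  0.0763 -0.0146 -0.0021]
 bar [0.633  0.2175 0.1416]
scene 806 drum x,z,slopes [ 0.0006  0.0748  0.0046 -0.0065]
 bar [0.6375 0.2163 0.1389]
```

View pics/s5.png

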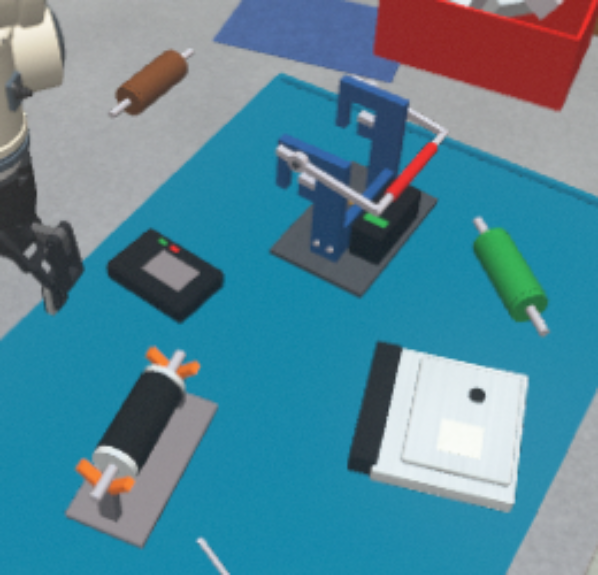

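The crop shows the axle in both orange saddles, at (105,480) and (172,365). The drum is level at z of about 0.075, the lever is open at (410,175), the bystanders look unmoved, and the arm is clear.

```bash
python3 -c "from plant import sign_off; print(sign_off())"
```

```text
the job is handed in; nothing more can be done
None
```

The job is done and handed in: the lever is fully open, the drum came out through the slots' lower ends and rests level with its axle in both saddles, the bystanders look unmoved in the final picture, and the arm is clear, after about 18 s of robot time.

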